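# Find the filled module by weight and clamp it in the tester

## Task

Of the three identical-looking modules on the rubber mat only one is filled and clearly heavy, the other two are empty shells: find the filled one by feeling their weight and set it upright in the tester's nest, its long side along the back fence. Then, with the module let go, turn the black clamp handle clockwise until the clamp stops firmly against the module and holds it against the fence. Keep all modules upright, leave the two empty ones standing on the mat, and do not knock over or push away the bottle, the tin and the jar.

Things in the scene. Friction and masses are not known exactly. Their poses are not given: they have to be found in the camera images.
- mat: flat black rubber mat fixed to the bench, 270 x 270 x 4 mm thick. Origin: centre of its underside (its top is 4 mm higher). It may lie on either side of the robot.
- module_a: one of three modules that look exactly alike: closed grey plastic box with an aluminium base plate, 50 (its x) x 40 (its y) x 42 mm high, walls strong enough to grip anywhere; stands upright on the mat. Origin: centre of its underside. 350 to 440 g if filled, about 115 g if empty; which is which varies.
- module_b: one of three modules that look exactly alike: closed grey plastic box with an aluminium base plate, 50 (its x) x 40 (its y) x 42 mm high, walls strong enough to grip anywhere; stands upright on the mat. Origin: centre of its underside. 350 to 440 g if filled, about 115 g if empty; which is which varies.
- module_c: one of three modules that look exactly alike: closed grey plastic box with an aluminium base plate, 50 (its x) x 40 (its y) x 42 mm high, walls strong enough to grip anywhere; stands upright on the mat. Origin: centre of its underside. 350 to 440 g if filled, about 115 g if empty; which is which varies.
- tester: white low bench tester fixed to the bench, 240 (x) x 220 (y) mm, flat deck 36 mm above the bench; a console 45 mm deep and 40 mm high above the deck runs along its far (+x) edge. Origin: centre of its underside. On the deck: the nest, and on the nest's -x side the clamp, whose vertical axis is at x = -45, y = 0 mm.
- nest (a point): at the tester's centre, on the deck, axes as the tester's: where the centre of a clamped module's underside comes, its 50 mm along y. Aluminium back fence 20 mm high, face at x = +20 mm; two end fences 10 mm high, faces at y = -31 and +31 mm (x -20 to +20): keep fingertips above them, at the module's short ends. The -x side is open to the clamp.
- clamp_grip (a point): on the clamp's axis, 60 mm above the deck, in the black handle bar: 40 long, 14 wide, from 45 to 69 mm above the deck (pinch it from above, over the module's top). Below, 3 to 15 mm above the deck, an eccentric round steel lobe: radius 17, centre 11.3 mm off the axis along the bar. The point's axes turn with the clamp and match the tester's at q = 0.
- clamp (a joint): clamp angle q in rad: 0 fully open, growing clockwise seen from above, to 2.1 if the nest is empty; a module stops it at about 1.4. Bar and lobe point 125 degrees - q anticlockwise from the tester's +x axis, seen from above. Starts at 0 to 0.4; stays where left (friction 0.06 N m). The lobe is clear of a module touching the back fence by 14 mm at q = 0, 10 mm at 0.4.
- bottle: bystander: white plastic bottle, diameter 56, 150 mm high, standing between mat and tester. Origin: centre of its underside.
- tin: bystander: aluminium tin, diameter 48, 55 mm high, standing on the mat. Origin: centre of its underside.
- jar: bystander: amber glass jar with black cap, diameter 44, 70 mm high, standing on the mat. Origin: centre of its underside.
There are look-alikes about, which are no part of the job. What is shaped like the module_b but pink or red is not meant.

How it is judged:
By the outcome, as a careful person would: the job done as asked, in the order asked, and still so for the second after the job is handed in, with the robot touching nothing.
It also fails if it takes over 72 s, if anything falls off the work surface, if the arm or the gripper's body presses on something with over 40 N, if the wrist force passes 120 N, or if a joint passes its speed limit or range.

## Robot

A 6-joint arm with a two-finger parallel gripper is mounted at the origin on the work surface. World frame = base frame: x ahead of the robot, y to its left, z up, the work surface at z = 0. Lengths are in m, angles in rad, forces in N, time in s.
With the tool pointing down it reaches from about 0.325 to 0.775 m from the base axis. Payload 5.5 kg.
Tool frame: the origin (TCP) lies on the front face of the gripper's body, between the roots of the fingers; the fingertips stand 73 mm ahead of it and the grasp point (between the pads) lies 54 mm ahead of it; z points along the fingers, y is the line along which they close (so a half turn about z gives the same grasp; the last joint's range is limited). The gripper opens to 85 mm and grips with 20 to 120 N. Pads are 22 mm wide; open, the fingers measure 114 mm over their backs; the gripper's body (76 mm by 85 mm) begins 54 mm behind the grasp point. The pads swing forward as they close: fully open they stand 13 mm farther back than shut.
Start: joints at [1.121, 0.091, 1.231, -0, 1.82, -0.057], TCP at [0.23, 0.554, 0.304] pointing down, gripper open.
Joint ranges: [-2.87, 2.87], [-0.86, 2.18], [0.17, 2.46], [-1.51, 4.65], [0.06, 2.69], [-2.65, 2.65]. Speed limits (rad/s): [2.57, 2.57, 3.01, 3.14, 3.14, 3.14].

## Interface

Orientations are given as a unit quaternion [x, y, z, w].
In Python, from cell import telemetry, viewer, order gives the robot as it stands. The module is installed in compiled form; this text tells all that it offers.
- The arm moves only by the shell command python3 -m handwheel 'ROWS' [FORCE]. ROWS is JSON, a list of rows, each an object with "rot": the turn, a rotation vector about the tool's x, y, z in units of 6 degrees (1.0 is 6 degrees), a list of three; "slide": the shift along the tool's x, y, z in cm, a list of three; "claw": the opening, from -1 (shut) to 1 (fully open). In form: [{"rot": [rx, ry, rz], "slide": [dx, dy, dz], "claw": claw}, ...]. A call has 1 to 8 rows; each row is the pose to reach, as a shift and turn from the pose commanded when the call began, along the tool's axes at that moment; what a row does not reach only later rows make up. A row lasts 1/12 s, in which the tool goes at most 41.7 mm and 7.16 degrees, less where a joint would pass 70% of its speed; a pose out of reach is approached as far as the arm can. A call with a gripper value outside its range is refused whole. The fingers move at their own pace and stop on an object; FORCE is the grip in N (left out, the last holds). Time passes only in rows, so rows that repeat a pose let the fingers close. It gives the time, the measured TCP pose, the force, the opening and the grip force at its end, in the units of the state.
- telemetry.get_state(): the state, without advancing time (a new reading comes with each control period).
- viewer.snapshot(name): name is "scene" or "top"; returns the picture (400x640x3 uint8, red, green, blue); there is no depth.
- viewer.camera_params(name): a dict with "fovy" (degrees; the focal length in pixels is half the picture's height over the tangent of half this angle, whatever the lens; pixels are square), "cx", "cy" (the principal point, pixels), "R" (3x3) and "t" (3): a world point X has camera coordinates R X + t. Camera axes: x right, y down, z forward; pixel columns grow to the right and rows downward; lengths in m; the calibration is good to about 2 mm. A picture is of the moment at which its call begins. camera_params takes no time and is no camera call.
- order.close_job(): hands the job in; it is judged then, once.
Trained networks look in the newest picture that a camera, given by its name, has taken for a name from the list of things; names that differ only in an ending like _2 or _b are one class to them, and where a whole thing is asked for, a point or a joint stands for the part that bears it (a point fixed in the world has none). Each returns a list of dicts, best first, with "score" (0 to 1); they miss things now and then, are a little off and sometimes report something else, mostly with a low value. They report only what shows in the picture. A call takes as long as a camera call. They do not tell look-alikes from the thing itself.
- viewer.boxes_of(camera, query): "xy" ([column, row] in pixels, amid what is visible of it).
The state is a dict: "time_s": time; "qpos": joint angles; "qd": joint speeds; "joint_torque": joint torques, N m; "tcp_pos": TCP position; "ee_rot": TCP orientation; "ft_force": force on the tool from outside, world axes, zero at the start; "wrist_torque": the same for the moment, N m; "finger_gap": opening from 0.0 (shut) to 1.0 (fully open); "grasp_force": force on a finger pad.
Only numpy, scipy, OpenCV 4.12 (cv2) and the standard library are available. Lean on these libraries where they do the work, as an engineer would, in place of code of your own. Each camera call takes 0.05 s, during which the arm holds its last target. There are 200 camera calls.

## Working session

There is one attempt and no reset: what is moved stays moved. The work goes in short steps, Python scripts to look and compute and a shell command to move; the robot and the scene stay as the last step left them, time stands still between calls to the robot, and variables do not carry over. Pictures are saved under pics/ and viewed, at most 11 in all, crops included, and the job is handed in when it is done.

```bash
mkdir -p pics
cat > h.py <<'E'
import numpy as np, cv2
from cell import telemetry, viewer, order
from scipy.spatial.transform import Rotation as Ro
def ray(cam,uv):
    p=viewer.camera_params(cam); f=200/np.tan(np.radians(p['fovy'])/2)
    R=np.array(p['R']);t=np.array(p['t'])
    d=R.T@np.array([(uv[0]-p['cx'])/f,(uv[1]-p['cy'])/f,1.]); return -R.T@t,d
def atz(cam,uv,z):
    o,d=ray(cam,uv); return o+d*(z-o[2])/d[2]
def proj(cam,X):
    p=viewer.camera_params(cam); f=200/np.tan(np.radians(p['fovy'])/2)
    c=np.array(p['R'])@np.array(X)+np.array(p['t']); return [f*c[0]/c[2]+p['cx'],f*c[1]/c[2]+p['cy']]
E
python3 - <<'E'
from h import *
for c in('top','scene'):
    im=viewer.snapshot(c); cv2.imwrite(f'pics/{c}0.png',im[:,:,::-1])
    p=viewer.camera_params(c); print(c,p['fovy'],p['cx'],p['cy'],np.round(p['R'],3).tolist(),np.round(p['t'],3))
    for q in('mat','module_a','tester','clamp','nest','bottle','tin','jar'):
        try: print(q,[(np.round(b['xy']).tolist(),round(b['score'],2)) for b in viewer.boxes_of(c,q)])
        except Exception as e: print(q,e)
s=telemetry.get_state(); print(s)
E
```

```text
top 47.0642247729276 322.63947976011787 195.9455145244917 [[-0.01, -1.0, 0.004], [-0.985, 0.009, -0.17], [0.169, -0.005, -0.986]] [-0.021  0.523  1.083]
mat [([398.0, 183.0], 0.88)]
module_a [([390.0, 163.0], 0.87), ([370.0, 206.0], 0.78), ([393.0, 262.0], 0.73), ([434.0, 208.0], 0.63), ([313.0, 213.0], 0.6), ([326.0, 255.0], 0.55), ([214.0, 201.0], 0.39)]
tester [([225.0, 184.0], 0.92), ([428.0, 210.0], 0.25), ([434.0, 140.0], 0.25)]
clamp [([219.0, 198.0], 0.7)]
nest [([227.0, 179.0], 0.61)]
bottle [([313.0, 215.0], 0.7)]
tin []
jar [([357.0, 146.0], 0.68), ([216.0, 199.0], 0.46)]
scene 49.78978857691801 321.97524278652367 204.72631571028447 [[0.814, 0.581, 0.01], [0.461, -0.635, -0.62], [-0.354, 0.509, -0.784]] [-0.414 -0.19   1.16 ]
mat []
module_a [([212.0, 243.0], 0.85), ([165.0, 277.0], 0.82), ([279.0, 260.0], 0.8), ([265.0, 200.0], 0.64), ([224.0, 312.0], 0.56), ([304.0, 309.0], 0.56)]
tester [([393.0, 174.0], 0.58)]
clamp [([381.0, 147.0], 0.6)]
nest [([391.0, 170.0], 0.78)]
bottle [([314.0, 196.0], 0.63)]
tin [([292.0, 375.0], 0.62)]
jar [([352.0, 284.0], 0.68)]
{'time_s': 0.9, 'qpos': array([ 1.12127174e+00,  9.10660292e-02,  1.23065948e+00,  2.97919180e-05,
        1.81979880e+00, -5.66922797e-02]), 'qd': array([ 0.00154904,  0.00045562,  0.00013185, -0.00052323,  0.00156493,
       -0.00114412]), 'joint_torque': array([-8.91974305e-04, -4.58461404e+01, -4.18096375e+01, -2.50052854e-04,
        4.88790411e-04,  1.67179525e-05]), 'tcp_pos': array([0.22968242, 0.55431842, 0.30391847]), 'ee_rot': array([ 1.95152053e-01,  9.80772999e-01,  3.67017783e-05, -5.41840094e-06]), 'ft_force': array([-0.66103929, -0.70810834, -0.42670777]), 'wrist_torque': array([-0.01990526,  0.00855608, -0.01222976]), 'grasp_force': 0.0, 'finger_gap': 0.9981236629572431}
```

View pics/top0.png

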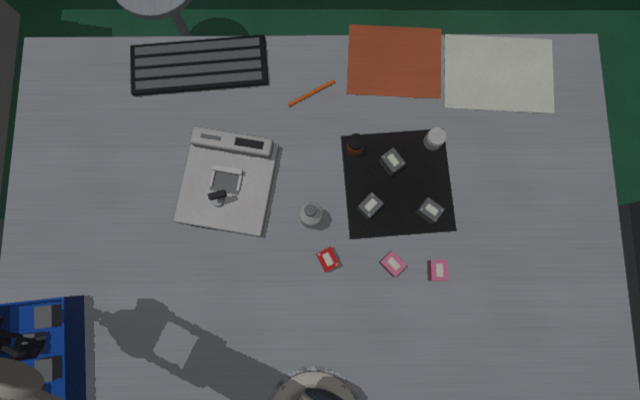

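View pics/scene0.png

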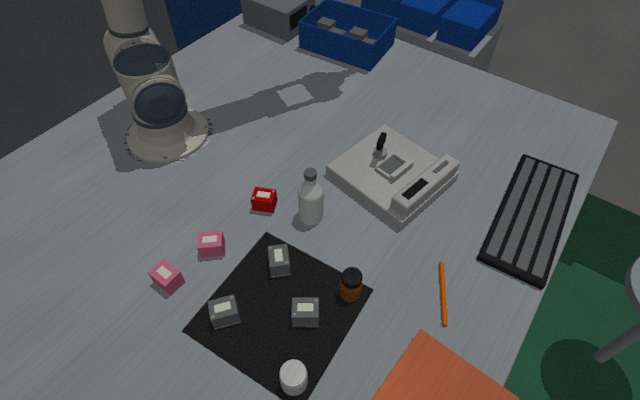

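Top view: the grey modules are on the mat at about (392,161), (371,206) and (431,210). The red box (328,259) and the pink boxes (393,263) and (439,270) are look-alikes off the mat, so the three grey ones are meant. Next I'll make enlarged rectified crops to confirm this and measure.

```bash
cat >> h.py <<'E'
def rect(cam,c,z,half,s,im=None):
    # rectified view: up = +x, left = +y ; s px/m
    if im is None: im=viewer.snapshot(cam)
    X=[[c[0]+a*half,c[1]+b*half,z] for a,b in((1,1),(1,-1),(-1,-1),(-1,1))]
    n=2*half*s
    H=cv2.getPerspectiveTransform(np.float32([proj(cam,x) for x in X]),np.float32([[0,0],[n,0],[n,n],[0,n]]))
    return cv2.warpPerspective(im,H,(int(n),int(n)),flags=cv2.INTER_CUBIC)
E
python3 - <<'E'
from h import *
for n,uv,z in(('mat',(398,183),.046),('nest',(227,182),.036)):
    c=atz('top',uv,z); c=np.round(c,2); print(n,c)
    r=rect('top',c,z,.15,2000)
    for k in range(0,600,100): cv2.line(r,(k,0),(k,6),(255,255,0),1); cv2.line(r,(0,k),(6,k),(255,255,0),1)
    r=np.clip(r.astype(float)*1.5,0,255).astype(np.uint8)
    cv2.imwrite(f'pics/r_{n}.png',r[:,:,::-1])
E
```

```text
mat [ 0.55 -0.21  0.05]
nest [0.56 0.21 0.04]
```

View pics/r_mat.png

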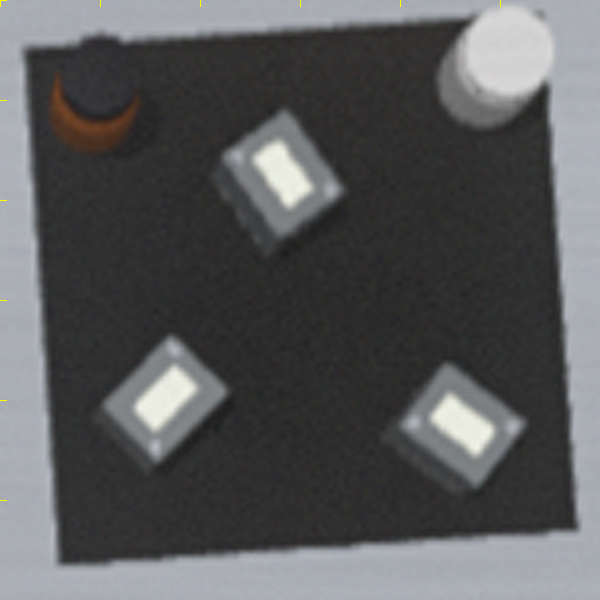

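View pics/r_nest.png

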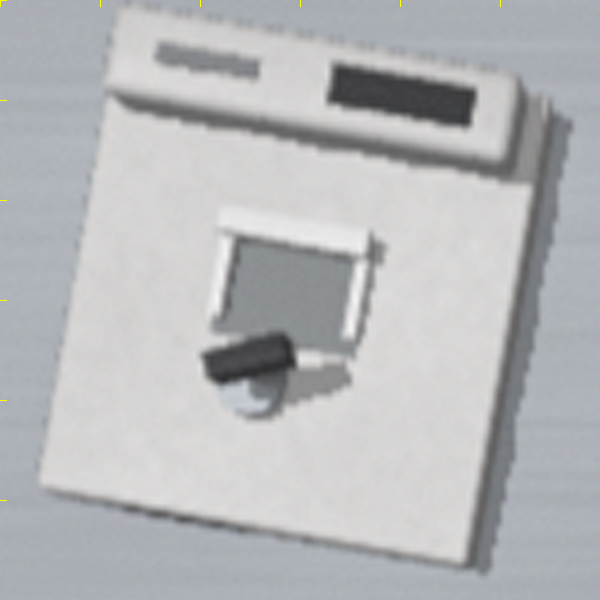

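The crops show three grey modules on the mat, at (283,175), (165,402) and (462,425), along with the jar (95,95) and the tin (500,60). The tester is yawed about -10°, with the clamp bar at (250,357). Next I'll fit these precisely.

```bash
cat > fit.py <<'E'
from h import *
from scipy.optimize import least_squares
def quad(c,yaw,L,W,z):
    u=np.array([np.cos(yaw),np.sin(yaw)]);v=np.array([-u[1],u[0]])
    return [np.r_[np.array(c)+a*L/2*u+b*W/2*v,z] for a,b in((1,1),(1,-1),(-1,-1),(-1,1))]
def toppatch(cam,uv,z,half=.05):
    c=atz(cam,uv,z)[:2]; r=rect(cam,c,z,half,4000); return c,r
def modfit(cam,uv,z,blur=3):
    c,r=toppatch(cam,uv,z); g=cv2.GaussianBlur(cv2.cvtColor(r,cv2.COLOR_RGB2GRAY),(0,0),blur)
    h,w=g.shape; vals=g.astype(float)
    lab=(vals>np.percentile(vals,96)*.8).astype(np.uint8)
    n,l,st,ce=cv2.connectedComponentsWithStats(lab); k=1+np.argmin([np.hypot(*(q-[w/2,h/2]))-a/50 for q,a in zip(ce[1:],st[1:,4])])
    (x,y),(a,b),an=cv2.minAreaRect(np.argwhere(l==k)[:,::-1].astype(np.float32))
    # image angle of long axis -> world yaw (world x=-row, y=-col)
    if a<b: an+=90
    dcol,drow=np.cos(np.radians(an)),np.sin(np.radians(an)); yaw=np.degrees(np.arctan2(-dcol,-drow))
    X=c+.05-np.array([y,x])/4000
    return X,(yaw+90)%180-90,a/4,b/4
E
python3 - <<'E'
from fit import *
ct=[(392,161),(371,206),(431,210)]
for u in ct:
    X,y,a,b=modfit('top',u,.046); s=proj('scene',[*X,.046]); X2,y2,a2,b2=modfit('scene',s,.046)
    print(np.round(X,4),round(y,1),round(a,1),round(b,1),'scene',np.round(X2,4),round(y2,1),round(a2,1),round(b2,1))
# tester: deck edges, sum over cameras
c=np.array([.56,.21]); 
def dots(cam,c): pass
im={k:viewer.snapshot(k) for k in('top','scene')}
c=atz('top',(227,182),.036)[:2]
for k in im:
    g=cv2.GaussianBlur(cv2.cvtColor(im[k],cv2.COLOR_RGB2GRAY),(0,0),.7).astype(np.float32)
    gx=cv2.Sobel(g,cv2.CV_32F,1,0);gy=cv2.Sobel(g,cv2.CV_32F,0,1); m=np.hypot(gx,gy)
    def cost(p):
        q=np.array
        R=np.array([[np.cos(p[2]),-np.sin(p[2])],[np.sin(p[2]),np.cos(p[2])]])
        t=np.linspace(0,1,80)[:,None]; tot=0
        for A,B in(((-.12,-.10),(-.12,.10)),((-.11,.11),(.06,.11)),((-.11,-.11),(.06,-.11))):
            P=(np.array(A)*(1-t)+np.array(B)*t)@R.T+p[:2]
            uv=np.float32([proj(k,[*x,.036]) for x in P])
            v=cv2.remap(m,uv[:,0],uv[:,1],cv2.INTER_LINEAR); tot+=v.mean()
        return -tot
    from scipy.optimize import differential_evolution
    r=differential_evolution(cost,[(.53,.59),(.18,.24),(np.radians(-15),np.radians(-5))],seed=1,maxiter=25,popsize=8,polish=False)
    print(k,np.round(r.x[:2],4),np.degrees(r.x[2]),r.fun)
E
```

```text
[ 0.6135 -0.2014] 34.6 32.9 18.5 scene [ 0.6116 -0.1994] 35.5 31.0 16.7
[ 0.5011 -0.1424] -45.0 18.2 32.0 scene [ 0.499  -0.1405] -45.0 17.3 31.1
[ 0.4879 -0.2913] 52.2 31.8 18.5 scene [ 0.486  -0.2898] 53.1 31.1 17.0Traceback (most recent call last):
    calc_energies = list(
        self._mapwrapper(self.func, parameters_pop[0:S])
    )
    return self.f(x, *self.args)
           ~~~~~~^^^^^^^^^^^^^^^
  File "<stdin>", line 20, in cost
  File "h.py", line 11, in proj
    p=viewer.camera_params(cam); f=200/np.tan(np.radians(p['fovy'])/2)
ValueError: time passes only in moves, steps and waits

The above exception was the direct cause of the following exception:

Traceback (most recent call last):
RuntimeError: The map-like callable must be of the form f(func, iterable), returning a sequence of numbers the same length as 'iterable'
```

```bash
python3 - <<'E'
s=open('h.py').read().replace("viewer.camera_params(cam)","cp(cam)").replace("def ray","import functools\n@functools.lru_cache\ndef cp(c): return viewer.camera_params(c)\ndef ray",1)
open('h.py','w').write(s)
E
python3 - <<'E'
from fit import *
from scipy.optimize import differential_evolution
im={k:viewer.snapshot(k) for k in('top','scene')}
ga={k:cv2.GaussianBlur(cv2.cvtColor(im[k],cv2.COLOR_RGB2GRAY),(0,0),.7).astype(np.float32) for k in im}
def run(k,segs,z,b):
    m=np.hypot(cv2.Sobel(ga[k],cv2.CV_32F,1,0),cv2.Sobel(ga[k],cv2.CV_32F,0,1)); t=np.linspace(0,1,60)[:,None]
    def cost(p):
        R=np.array([[np.cos(p[2]),-np.sin(p[2])],[np.sin(p[2]),np.cos(p[2])]]); tot=0
        for A,B in segs:
            P=(np.array(A)*(1-t)+np.array(B)*t)@R.T+p[:2]
            uv=np.float32([proj(k,[*x,z]) for x in P]); tot+=cv2.remap(m,uv[:,0],uv[:,1],cv2.INTER_LINEAR).mean()
        return -tot
    r=differential_evolution(cost,b,seed=1,maxiter=30,popsize=8,polish=False); return r.x,r.fun
D=np.radians
T=[((-.12,-.10),(-.12,.10)),((-.11,.11),(.06,.11)),((-.11,-.11),(.06,-.11))]
M=[((-.025,-.02),(.025,-.02)),((-.025,.02),(.025,.02)),((-.025,-.02),(-.025,.02)),((.025,-.02),(.025,.02))]
for k in im:
    x,f=run(k,T,.036,[(.53,.59),(.18,.24),(D(-15),D(-5))]); print(k,'tester',np.round(x[:2],4),np.degrees(x[2]),f)
    for c,y in(((.613,-.2),35),((.5,-.141),-45),((.487,-.290),52)):
        x,f=run(k,M,.046,[(c[0]-.008,c[0]+.008),(c[1]-.008,c[1]+.008),(D(y-10),D(y+10))]); print(k,'mod',np.round(x[:2],4),np.degrees(x[2]),f)
    # handle bar top
    for z in(.105,):
        pass
c,y=(.559,.211),D(-10.2)
print(telemetry.get_state()['time_s'])
E
```

```text
top tester [0.5667 0.2141] -10.183508983936921 -376.64556884765625
top mod [ 0.6134 -0.2012] 35.449437708541666 -565.77392578125
top mod [ 0.5008 -0.1423] -44.45190043996191 -616.2618408203125
top mod [ 0.4881 -0.2908] 52.76883726293442 -565.5679931640625
scene tester [0.587 0.211] -9.95493077373662 -251.50546264648438
scene mod [ 0.6114 -0.2   ] 35.96178633515921 -694.2483520507812
scene mod [ 0.499  -0.1405] -44.92875315829535 -634.7539672851562
scene mod [ 0.4862 -0.2897] 53.31713638729601 -591.9561157226562
1.5
```

```bash
cat > plan.py <<'E'
import sys
from h import *
s=telemetry.get_state(); R=Ro.from_quat(s['ee_rot']); M=R.as_matrix(); p=np.array(s['tcp_pos'])
x,y,z,a=map(float,sys.argv[1:5])
cur=np.degrees(np.arctan2(M[1,1],M[0,1])); d=(a-cur+90)%180-90
ta=np.radians(cur+d); yy=np.array([np.cos(ta),np.sin(ta),0]); zz=np.array([0,0,-1.]); T=np.c_[np.cross(yy,zz),yy,zz]
print('t',round(s['time_s'],2),'tcp',np.round(p,4),'yaw',round(cur,2),'gap',round(s['finger_gap'],3),'F',np.round(s['ft_force'],2),'q1,q6',np.round(s['qpos'][[0,5]],2))
print('slide',np.round(100*M.T@(np.array([x,y,z])-p),2),'rot',np.round(np.degrees(Ro.from_matrix(M.T@T).as_rotvec())/6,2))
E
python3 plan.py .500 -.1413 .25 -44.7
```

```text
t 1.5 tcp [0.2297 0.5543 0.3039] yaw 67.49 gap 0.999 F [0.27 0.15 0.1 ] q1,q6 [ 1.12 -0.06]
slide [-51.6  -53.91   5.39] rot [  0.   -0.  -11.3]
```

```bash
python3 -m handwheel '[{"rot":[0,0,1],"slide":[-3.2,-3.4,0],"claw":1},{"rot":[0,0,2],"slide":[-6.4,-6.8,0],"claw":1},{"rot":[0,0,3],"slide":[-9.6,-10.2,0],"claw":1},{"rot":[0,0,4],"slide":[-12.8,-13.6,0],"claw":1},{"rot":[0,0,5],"slide":[-16,-17,0],"claw":1},{"rot":[0,0,6],"slide":[-19.2,-20.4,0],"claw":1},{"rot":[0,0,7],"slide":[-22.4,-23.6,0],"claw":1},{"rot":[0,0,8],"slide":[-25.6,-27,0],"claw":1}]'; python3 plan.py .500 -.1413 .25 -44.7
```

```text
time_s: 2.17
tcp_pos: [0.3489, 0.2412, 0.3041]
ee_rot: [0.579, 0.815, 0.0, 0.0]
ft_force: [0.9, -0.3, 1.1]
finger_gap: 0.998
grasp_force: 0.0
t 2.17 tcp [0.3489 0.2412 0.3041] yaw 19.23 gap 0.998 F [ 0.87 -0.34  1.1 ] q1,q6 [0.52 0.19]
slide [-41.09   1.66   5.41] rot [ 1.000e-02 -1.000e-02  1.066e+01]
```

```bash
python3 -m handwheel '[{"rot":[0,0,1.2],"slide":[-4,0.2,0],"claw":1},{"rot":[0,0,2.4],"slide":[-8,0.4,0],"claw":1},{"rot":[0,0,3.6],"slide":[-12,0.6,0],"claw":1},{"rot":[0,0,4.8],"slide":[-16,0.8,0],"claw":1},{"rot":[0,0,6],"slide":[-20,1,0],"claw":1},{"rot":[0,0,7.2],"slide":[-24,1.2,0],"claw":1},{"rot":[0,0,8.4],"slide":[-28,1.4,0],"claw":1},{"rot":[0,0,9.6],"slide":[-32,1.6,0],"claw":1}]';python3 -m handwheel '[{"rot":[0,0,0.5],"slide":[0,0,0],"claw":1},{"rot":[0,0,0.5],"slide":[0,0,0],"claw":1},{"rot":[0,0,0.5],"slide":[0,0,0],"claw":1}]';  python3 plan.py .500 -.1413 .25 -44.7
```

```text
time_s: 2.83
tcp_pos: [0.4709, -0.0554, 0.3042]
ee_rot: [0.899, 0.437, 0.0, 0.0]
ft_force: [-0.6, 0.6, 0.8]
finger_gap: 0.999
grasp_force: 0.0
time_s: 3.08
tcp_pos: [0.4706, -0.0534, 0.3038]
ee_rot: [0.909, 0.417, -0.0, -0.0]
ft_force: [-0.4, 0.6, 0.0]
finger_gap: 0.999
grasp_force: 0.0
t 3.08 tcp [ 0.4706 -0.0534  0.3038] yaw -40.74 gap 0.999 F [-0.43  0.55  0.05] q1,q6 [-0.19  0.53]
slide [-4.74  7.97  5.38] rot [-0.01 -0.    0.66]
```

```bash
python3 -m handwheel '[{"rot":[0,0,0.66],"slide":[-1.6,2.7,0],"claw":1},{"rot":[0,0,0.66],"slide":[-3.2,5.3,0],"claw":1},{"rot":[0,0,0.66],"slide":[-4.74,7.97,0],"claw":1},{"rot":[0,0,0.66],"slide":[-4.74,7.97,4],"claw":1},{"rot":[0,0,0.66],"slide":[-4.74,7.97,8],"claw":1},{"rot":[0,0,0.66],"slide":[-4.74,7.97,12],"claw":1},{"rot":[0,0,0.66],"slide":[-4.74,7.97,12],"claw":1},{"rot":[0,0,0.66],"slide":[-4.74,7.97,12],"claw":1}]';  python3 plan.py .500 -.1413 .092 -44.7
python3 - <<'E'
from h import *
im=viewer.snapshot('scene'); im=im[180:360,140:400]; cv2.imwrite('pics/a1.png',cv2.resize(im,None,fx=3,fy=3,interpolation=cv2.INTER_CUBIC)[:,:,::-1])
E
```

```text
time_s: 3.75
tcp_pos: [0.4989, -0.1396, 0.1821]
ee_rot: [0.922, 0.386, -0.002, -0.002]
ft_force: [0.9, -0.2, 0.3]
finger_gap: 1.001
grasp_force: 0.0
t 3.75 tcp [ 0.4989 -0.1396  0.1821] yaw -44.57 gap 1.001 F [ 0.89 -0.17  0.32] q1,q6 [-0.34  0.44]
slide [-0.03  0.24  9.01] rot [-0.05  0.02  0.02]
```

View pics/a1.png

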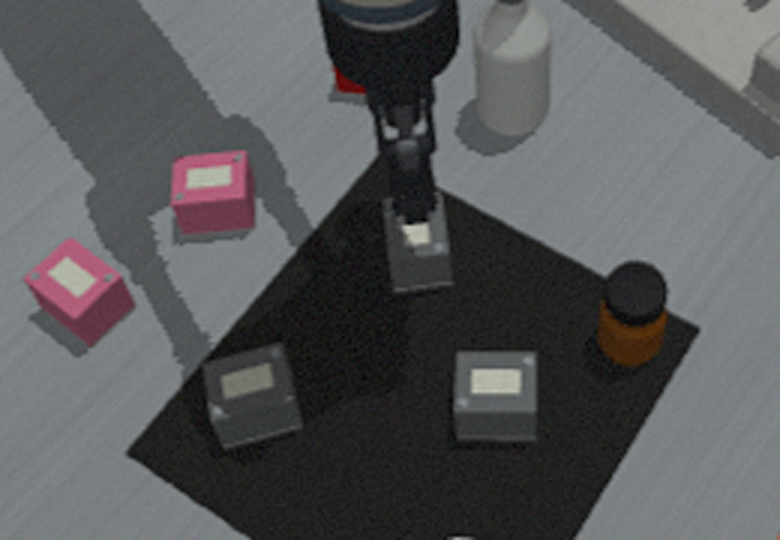

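The gripper is squarely over the nearest grey module (crop 415,240). Now I'll descend, grip and lift.

```bash
python3 -m handwheel '[{"rot":[-0.05,0.02,0],"slide":[0,0.24,3],"claw":1},{"rot":[-0.05,0.02,0],"slide":[0,0.24,6],"claw":1},{"rot":[-0.05,0.02,0],"slide":[0,0.24,8],"claw":1},{"rot":[-0.05,0.02,0],"slide":[0,0.24,9],"claw":1},{"rot":[-0.05,0.02,0],"slide":[0,0.24,9],"claw":1},{"rot":[-0.05,0.02,0],"slide":[0,0.24,9],"claw":1}]' 50
python3 -c "
from h import *
print(np.round([telemetry.get_state()['ft_force'] for i in range(1)],2))"
python3 -m handwheel '[{"rot":[0,0,0],"slide":[0,0,0],"claw":-1},{"rot":[0,0,0],"slide":[0,0,0],"claw":-1},{"rot":[0,0,0],"slide":[0,0,0],"claw":-1},{"rot":[0,0,0],"slide":[0,0,0],"claw":-1},{"rot":[0,0,0],"slide":[0,0,0],"claw":-1},{"rot":[0,0,0],"slide":[0,0,0],"claw":-1}]'
python3 -m handwheel '[{"rot":[0,0,0],"slide":[0,0,-1],"claw":-1},{"rot":[0,0,0],"slide":[0,0,-3],"claw":-1},{"rot":[0,0,0],"slide":[0,0,-3],"claw":-1},{"rot":[0,0,0],"slide":[0,0,-3],"claw":-1},{"rot":[0,0,0],"slide":[0,0,-3],"claw":-1}]'
for i in 1 2 3; do python3 -m handwheel '[{"rot":[0,0,0],"slide":[0,0,0],"claw":-1}]' | grep ft; done; python3 plan.py .5 -.1413 .092 -44.7
```

```text
time_s: 4.3
tcp_pos: [0.5032, -0.1431, 0.0969]
ee_rot: [0.923, 0.385, 0.003, 0.003]
ft_force: [-0.7, -0.3, 0.5]
finger_gap: 1.0
grasp_force: 0.0
[[-0.71 -0.33  0.5 ]]
time_s: 4.8
tcp_pos: [0.5027, -0.1433, 0.096]
ee_rot: [0.923, 0.385, 0.003, 0.003]
ft_force: [0.5, 0.1, 6.1]
finger_gap: 0.573
grasp_force: 53.5
time_s: 5.22
tcp_pos: [0.5014, -0.1428, 0.1234]
ee_rot: [0.923, 0.385, 0.002, 0.002]
ft_force: [0.9, 0.5, -1.2]
finger_gap: 0.572
grasp_force: 52.7
ft_force: [-0.6, 0.0, -1.5]
ft_force: [-0.1, 0.3, -1.5]
ft_force: [-0.2, 0.0, -0.2]
t 5.47 tcp [ 0.5012 -0.1428  0.1229] yaw -44.76 gap 0.573 F [-0.19  0.01 -0.18] q1,q6 [-0.34  0.44]
slide [ 0.01 -0.2   3.09] rot [ 0.04 -0.01 -0.01]
```

About 1.1 N, so this one is empty. I'll put it back and go to the next.

```bash
python3 -m handwheel '[{"rot":[0,0,0],"slide":[0,0,1.5],"claw":-1},{"rot":[0,0,0],"slide":[0,0,2.7],"claw":-1},{"rot":[0,0,0],"slide":[0,0,2.75],"claw":-1},{"rot":[0,0,0],"slide":[0,0,2.75],"claw":-1},{"rot":[0,0,0],"slide":[0,0,2.75],"claw":1},{"rot":[0,0,0],"slide":[0,0,2.75],"claw":1},{"rot":[0,0,0],"slide":[0,0,2.75],"claw":1},{"rot":[0,0,0],"slide":[0,0,2.75],"claw":1}]'
python3 -m handwheel '[{"rot":[0,0,0],"slide":[0,0,-2],"claw":1},{"rot":[0,0,0],"slide":[0,0,-5],"claw":1},{"rot":[0,0,0],"slide":[0,0,-9],"claw":1},{"rot":[0,0,0],"slide":[0,0,-9],"claw":1},{"rot":[0,0,0],"slide":[0,0,-9],"claw":1}]'
python3 plan.py .4871 -.2902 .19 53.1; python3 plan.py .6124 -.2006 .19 35.7
```

```text
time_s: 6.13
tcp_pos: [0.5018, -0.143, 0.0965]
ee_rot: [0.923, 0.385, 0.002, 0.002]
ft_force: [0.2, -0.8, -1.5]
finger_gap: 0.998
grasp_force: 0.0
time_s: 6.55
tcp_pos: [0.5026, -0.1432, 0.1901]
ee_rot: [0.923, 0.385, 0.005, 0.004]
ft_force: [-0.6, -0.1, -0.7]
finger_gap: 0.998
grasp_force: 0.0
t 6.55 tcp [ 0.5026 -0.1432  0.1901] yaw -44.76 gap 0.998 F [-0.57 -0.15 -0.71] q1,q6 [-0.34  0.44]
slide [-11.53   9.25   0.06] rot [ 0.06 -0.12 13.69]
t 6.55 tcp [ 0.5026 -0.1432  0.1901] yaw -44.76 gap 0.998 F [-0.57 -0.15 -0.71] q1,q6 [-0.34  0.44]
slide [ 3.66 11.84  0.16] rot [  0.12   0.04 -13.41]
```

```bash
python3 -m handwheel '[{"rot":[0,0,-1.1],"slide":[0.7,2,0],"claw":1},{"rot":[0,0,-2.2],"slide":[1.2,4,0],"claw":1},{"rot":[0,0,-3.3],"slide":[1.8,6,0],"claw":1},{"rot":[0,0,-4.4],"slide":[2.4,8,0],"claw":1},{"rot":[0,0,-5.5],"slide":[3,10,0],"claw":1},{"rot":[0,0,-6.6],"slide":[3.66,11.84,0],"claw":1},{"rot":[0,0,-7.7],"slide":[3.66,11.84,0],"claw":1},{"rot":[0,0,-8.7],"slide":[3.66,11.84,0],"claw":1}]'
python3 -m handwheel '[{"rot":[0,0,-1.1],"slide":[0,0,0],"claw":1},{"rot":[0,0,-2.2],"slide":[0,0,0],"claw":1},{"rot":[0,0,-3.3],"slide":[0,0,0],"claw":1},{"rot":[0,0,-4.4],"slide":[0,0,0],"claw":1},{"rot":[0,0,-4.7],"slide":[0,0,0],"claw":1},{"rot":[0,0,-4.7],"slide":[0,0,0],"claw":1},{"rot":[0,0,-4.7],"slide":[0,0,0],"claw":1}]'
python3 plan.py .6124 -.2006 .094 35.7
```

```text
time_s: 7.22
tcp_pos: [0.6113, -0.2004, 0.1842]
ee_rot: [0.658, 0.753, 0.0, 0.001]
ft_force: [-0.2, 0.4, -0.6]
finger_gap: 0.998
grasp_force: 0.0
time_s: 7.8
tcp_pos: [0.6107, -0.2, 0.1856]
ee_rot: [0.457, 0.889, 0.0, 0.002]
ft_force: [-0.1, -0.4, -0.0]
finger_gap: 1.002
grasp_force: 0.0
t 7.8 tcp [ 0.6107 -0.2     0.1856] yaw 35.56 gap 1.002 F [-0.1  -0.38 -0.01] q1,q6 [-0.37 -0.99]
slide [-0.12  0.08  9.16] rot [ 0.02  0.03 -0.02]
```

```bash
python3 -m handwheel '[{"rot":[0,0,0],"slide":[-0.12,0.08,3],"claw":1},{"rot":[0,0,0],"slide":[-0.12,0.08,6],"claw":1},{"rot":[0,0,0],"slide":[-0.12,0.08,8],"claw":1},{"rot":[0,0,0],"slide":[-0.12,0.08,9.1],"claw":1},{"rot":[0,0,0],"slide":[-0.12,0.08,9.1],"claw":1},{"rot":[0,0,0],"slide":[-0.12,0.08,9.1],"claw":1}]' 50
python3 -m handwheel '[{"rot":[0,0,0],"slide":[0,0,0],"claw":-1},{"rot":[0,0,0],"slide":[0,0,0],"claw":-1},{"rot":[0,0,0],"slide":[0,0,0],"claw":-1},{"rot":[0,0,0],"slide":[0,0,0],"claw":-1},{"rot":[0,0,0],"slide":[0,0,0],"claw":-1},{"rot":[0,0,0],"slide":[0,0,0],"claw":-1}]'
python3 -m handwheel '[{"rot":[0,0,0],"slide":[0,0,-1],"claw":-1},{"rot":[0,0,0],"slide":[0,0,-3],"claw":-1},{"rot":[0,0,0],"slide":[0,0,-3],"claw":-1},{"rot":[0,0,0],"slide":[0,0,-3],"claw":-1},{"rot":[0,0,0],"slide":[0,0,-3],"claw":-1}]'
for i in 1 2 3; do python3 -m handwheel '[{"rot":[0,0,0],"slide":[0,0,0],"claw":-1}]' | grep ft; done; python3 plan.py .6124 -.2006 .25 35.7
```

```text
time_s: 8.3
tcp_pos: [0.6128, -0.2008, 0.0959]
ee_rot: [0.457, 0.889, 0.0, 0.002]
ft_force: [0.5, -0.9, 0.7]
finger_gap: 0.996
grasp_force: 0.0
time_s: 8.8
tcp_pos: [0.6137, -0.2013, 0.0985]
ee_rot: [0.457, 0.89, 0.0, 0.005]
ft_force: [-0.8, -0.8, 6.2]
finger_gap: 0.574
grasp_force: 55.1
time_s: 9.22
tcp_pos: [0.6125, -0.2006, 0.1251]
ee_rot: [0.457, 0.89, 0.0, 0.002]
ft_force: [-0.3, -0.6, -4.4]
finger_gap: 0.576
grasp_force: 54.2
ft_force: [-0.3, -0.7, -4.4]
ft_force: [-0.7, 0.1, -4.1]
ft_force: [-0.5, -0.7, -4.3]
t 9.47 tcp [ 0.6124 -0.2006  0.1248] yaw 35.64 gap 0.573 F [-0.54 -0.72 -4.33] q1,q6 [-0.37 -0.99]
slide [ -0.04   0.03 -12.51] rot [ 0.02  0.03 -0.01]
```

About 4.3 N, so this is the filled one. I'll lift it high and refine the tester pose with the scene camera.

```bash
python3 -m handwheel '[{"rot":[0,0,0],"slide":[0,0,-3],"claw":-1},{"rot":[0,0,0],"slide":[0,0,-6],"claw":-1},{"rot":[0,0,0],"slide":[0,0,-9],"claw":-1},{"rot":[0,0,0],"slide":[0,0,-12],"claw":-1},{"rot":[0,0,0],"slide":[0,0,-15],"claw":-1},{"rot":[0,0,0],"slide":[0,0,-17],"claw":-1},{"rot":[0,0,0],"slide":[0,0,-17],"claw":-1},{"rot":[0,0,0],"slide":[0,0,-17],"claw":-1}]'
cat > tf.py <<'E'
from fit import *
from scipy.optimize import differential_evolution
D=np.radians
T=[((-.12,-.10,.036),(-.12,.10,.036)),((-.11,.11,.036),(.06,.11,.036)),((-.11,-.11,.036),(.06,-.11,.036)),
   ((.02,-.03,.056),(.02,.03,.056)),((.075,-.1,.076),(.075,.1,.076)),((.12,-.1,.076),(.12,.1,.076))]
for k in('top','scene'):
    im=viewer.snapshot(k)
    g=cv2.GaussianBlur(cv2.cvtColor(im,cv2.COLOR_RGB2GRAY),(0,0),.7).astype(np.float32)
    m=np.hypot(cv2.Sobel(g,cv2.CV_32F,1,0),cv2.Sobel(g,cv2.CV_32F,0,1)); t=np.linspace(0,1,60)[:,None]; m=np.minimum(m,80)
    def cost(p):
        R=np.eye(3); R[:2,:2]=[[np.cos(p[2]),-np.sin(p[2])],[np.sin(p[2]),np.cos(p[2])]]; tot=0
        for A,B in T:
            P=(np.array(A)*(1-t)+np.array(B)*t)@R.T+[*p[:2],0]
            uv=np.float32([proj(k,x) for x in P]); tot+=cv2.remap(m,uv[:,0],uv[:,1],cv2.INTER_LINEAR).mean()
        return -tot
    r=differential_evolution(cost,[(.555,.58),(.2,.228),(D(-13),D(-7))],seed=1,maxiter=30,popsize=8,polish=False)
    print(k,np.round(r.x[:2],4),np.degrees(r.x[2]),r.fun)
E
python3 tf.py; python3 plan.py .5628 .2154 .29 79.8
```

```text
time_s: 10.13
tcp_pos: [0.6122, -0.2005, 0.2969]
ee_rot: [0.457, 0.89, 0.0, 0.004]
ft_force: [0.1, 0.1, -4.5]
finger_gap: 0.571
grasp_force: 54.3
top [0.5655 0.2127] -10.224668415686715 -379.84307861328125
scene [0.5624 0.2132] -10.910847528583442 -368.9958801269531
t 10.23 tcp [ 0.6116 -0.2003  0.2931] yaw 35.64 gap 0.572 F [-0.1   0.22 -4.61] q1,q6 [-0.37 -0.99]
slide [36.62 20.26  0.27] rot [ 0.    0.02 -7.36]
```

```bash
python3 -m handwheel '[{"rot":[0,0,-0.6],"slide":[2.4,1.4,0],"claw":-1},{"rot":[0,0,-1.2],"slide":[5,2.8,0],"claw":-1},{"rot":[0,0,-1.8],"slide":[8,4.4,0],"claw":-1},{"rot":[0,0,-2.4],"slide":[11,6.1,0],"claw":-1},{"rot":[0,0,-3],"slide":[14,7.8,0],"claw":-1},{"rot":[0,0,-3.6],"slide":[17,9.4,0],"claw":-1},{"rot":[0,0,-4.2],"slide":[20,11.1,0],"claw":-1},{"rot":[0,0,-4.8],"slide":[23,12.7,0],"claw":-1}]' 70
python3 -m handwheel '[{"rot":[0,0,0],"slide":[0,0,0],"claw":-1},{"rot":[0,0,0],"slide":[0,0,0],"claw":-1}]'
python3 plan.py .5615 .2137 .29 79.6
```

```text
time_s: 10.9
tcp_pos: [0.5801, 0.0621, 0.2919]
ee_rot: [0.22, 0.976, -0.001, 0.0]
ft_force: [0.2, 0.0, -3.8]
finger_gap: 0.569
grasp_force: 78.4
time_s: 11.07
tcp_pos: [0.5803, 0.0625, 0.2923]
ee_rot: [0.22, 0.976, -0.001, 0.001]
ft_force: [-0.6, -0.8, -4.1]
finger_gap: 0.565
grasp_force: 78.4
t 11.07 tcp [0.5803 0.0625 0.2923] yaw 64.63 gap 0.565 F [-0.56 -0.77 -4.14] q1,q6 [ 0.05 -1.08]
slide [ 8.18 12.86  0.2 ] rot [-0.02  0.01 -2.49]
```

```bash
python3 -m handwheel '[{"rot":[0,0,-0.5],"slide":[1.6,2.5,0],"claw":-1},{"rot":[0,0,-1],"slide":[3.3,5.1,0],"claw":-1},{"rot":[0,0,-1.5],"slide":[5,7.8,0],"claw":-1},{"rot":[0,0,-2],"slide":[6.6,10.4,0],"claw":-1},{"rot":[0,0,-2.49],"slide":[8.18,12.86,0],"claw":-1},{"rot":[0,0,-2.49],"slide":[8.18,12.86,0],"claw":-1},{"rot":[0,0,-2.49],"slide":[8.18,12.86,0],"claw":-1}]'
python3 -m handwheel '[{"rot":[0,0,0],"slide":[0,0,3],"claw":-1},{"rot":[0,0,0],"slide":[0,0,6],"claw":-1},{"rot":[0,0,0],"slide":[0,0,9],"claw":-1},{"rot":[0,0,0],"slide":[0,0,11],"claw":-1},{"rot":[0,0,0],"slide":[0,0,11],"claw":-1},{"rot":[0,0,0],"slide":[0,0,11],"claw":-1}]'
python3 plan.py .5615 .2137 .1305 79.6
python3 - <<'E'
from h import *
a=viewer.snapshot('scene')[80:230,310:470]; b=viewer.snapshot('top')[120:245,150:300]
a=cv2.resize(a,(400,375),interpolation=cv2.INTER_CUBIC); b=cv2.resize(b,(400,333),interpolation=cv2.INTER_CUBIC)
b=cv2.copyMakeBorder(b,0,42,0,0,cv2.BORDER_CONSTANT); cv2.imwrite('pics/n1.png',np.hstack([a,b])[:,:,::-1])
E
```

```text
time_s: 11.65
tcp_pos: [0.5626, 0.2122, 0.2926]
ee_rot: [0.092, 0.996, -0.002, 0.001]
ft_force: [0.9, 0.2, -4.4]
finger_gap: 0.565
grasp_force: 78.3
time_s: 12.15
tcp_pos: [0.5629, 0.2098, 0.1827]
ee_rot: [0.094, 0.996, -0.002, 0.001]
ft_force: [-0.3, 0.6, -3.4]
finger_gap: 0.564
grasp_force: 78.1
t 12.15 tcp [0.5629 0.2098 0.1827] yaw 79.24 gap 0.564 F [-0.29  0.55 -3.35] q1,q6 [ 0.3  -1.08]
slide [0.22 0.38 5.22] rot [-0.04  0.02 -0.06]
```

View pics/n1.png

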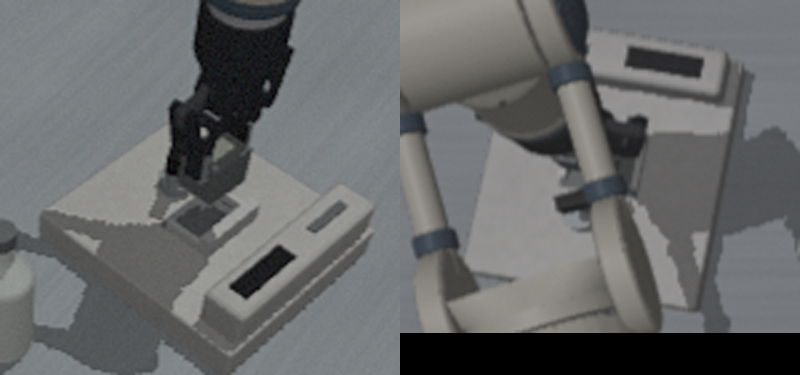

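The module hangs over the nest (left panel, about 215,165) and is lined up with the fences. Now I'll lower it.

```bash
python3 -m handwheel '[{"rot":[0,0,-0.06],"slide":[0.22,0.38,0],"claw":-1},{"rot":[0,0,-0.06],"slide":[0.22,0.38,2],"claw":-1},{"rot":[0,0,-0.06],"slide":[0.22,0.38,3.5],"claw":-1},{"rot":[0,0,-0.06],"slide":[0.22,0.38,4.5],"claw":-1},{"rot":[0,0,-0.06],"slide":[0.22,0.38,4.5],"claw":-1},{"rot":[0,0,-0.06],"slide":[0.22,0.38,4.5],"claw":-1},{"rot":[0,0,-0.06],"slide":[0.22,0.38,4.5],"claw":-1}]'
python3 plan.py .5615 .2137 .1305 79.6
python3 - <<'E'
from h import *
a=viewer.snapshot('scene')[100:210,330:450]
cv2.imwrite('pics/n2.png',cv2.resize(a,None,fx=5,fy=5,interpolation=cv2.INTER_CUBIC)[:,:,::-1])
E
```

```text
time_s: 12.83
tcp_pos: [0.5627, 0.2159, 0.1416]
ee_rot: [0.089, 0.996, -0.0, 0.004]
ft_force: [1.3, -0.7, -3.8]
finger_gap: 0.565
grasp_force: 78.2
t 12.83 tcp [0.5627 0.2159 0.1416] yaw 79.75 gap 0.565 F [ 1.29 -0.66 -3.77] q1,q6 [ 0.31 -1.08]
slide [ 0.09 -0.24  1.11] rot [-0.    0.07  0.02]
```

View pics/n2.png

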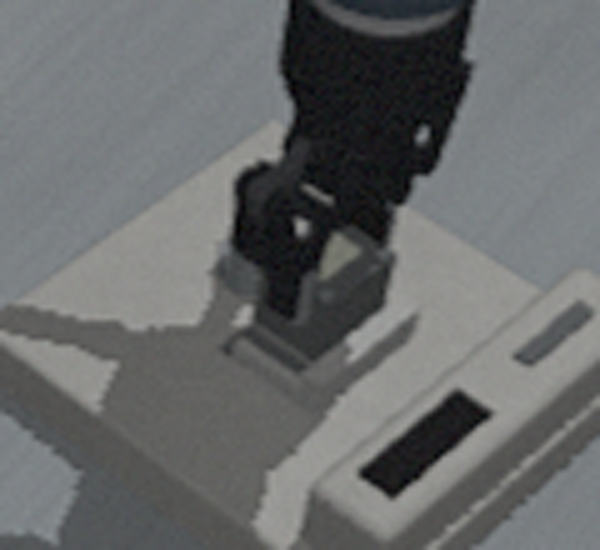

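```bash
python3 -m handwheel '[{"rot":[0,0,0],"slide":[0.1,-0.24,0],"claw":-1},{"rot":[0,0,0],"slide":[0.1,-0.24,0.4],"claw":-1},{"rot":[0,0,0],"slide":[0.1,-0.24,0.7],"claw":-1},{"rot":[0,0,0],"slide":[0.1,-0.24,0.7],"claw":-1}]'
python3 -m handwheel '[{"rot":[0,0,0],"slide":[0,0,0.2],"claw":-1},{"rot":[0,0,0],"slide":[0,0,0.2],"claw":-1},{"rot":[0,0,0],"slide":[0,0,0.2],"claw":-1}]'
python3 -m handwheel '[{"rot":[0,0,0],"slide":[0,0,0.2],"claw":-1},{"rot":[0,0,0],"slide":[0,0,0.2],"claw":-1},{"rot":[0,0,0],"slide":[0,0,0.2],"claw":-1}]'
python3 plan.py .5615 .2137 .1305 79.6
```

```text
time_s: 13.22
tcp_pos: [0.5604, 0.2132, 0.132]
ee_rot: [0.09, 0.996, -0.001, 0.002]
ft_force: [0.2, -0.0, -4.1]
finger_gap: 0.564
grasp_force: 78.4
time_s: 13.47
tcp_pos: [0.5608, 0.2135, 0.1308]
ee_rot: [0.089, 0.996, -0.001, 0.003]
ft_force: [-0.2, 0.5, -4.3]
finger_gap: 0.565
grasp_force: 78.3
time_s: 13.72
tcp_pos: [0.5609, 0.2135, 0.1307]
ee_rot: [0.089, 0.996, -0.001, 0.003]
ft_force: [-5.1, -1.2, 5.6]
finger_gap: 0.565
grasp_force: 79.5
t 13.72 tcp [0.5609 0.2135 0.1307] yaw 79.74 gap 0.565 F [-5.09 -1.15  5.59] q1,q6 [ 0.31 -1.08]
slide [-0.05  0.04  0.02] rot [-0.01  0.06  0.02]
```

It makes contact at the expected height. I'll release, retreat and look.

```bash
python3 -m handwheel '[{"rot":[0,0,0],"slide":[0,0,-0.1],"claw":0.6},{"rot":[0,0,0],"slide":[0,0,-0.1],"claw":0.6},{"rot":[0,0,0],"slide":[0,0,-0.1],"claw":0.6},{"rot":[0,0,0],"slide":[0,0,-0.1],"claw":0.6},{"rot":[0,0,0],"slide":[0,0,-3],"claw":0.6},{"rot":[0,0,0],"slide":[0,0,-6],"claw":0.6},{"rot":[0,0,0],"slide":[0,0,-9],"claw":0.6},{"rot":[0,0,0],"slide":[0,0,-12],"claw":0.6}]'
python3 -m handwheel '[{"rot":[0,0,0],"slide":[3,-3,0],"claw":0.6},{"rot":[0,0,0],"slide":[6,-6,0],"claw":0.6},{"rot":[0,0,0],"slide":[9,-9,0],"claw":0.6},{"rot":[0,0,0],"slide":[12,-12,0],"claw":0.6},{"rot":[0,0,0],"slide":[12,-12,0],"claw":0.6},{"rot":[0,0,0],"slide":[12,-12,0],"claw":0.6}]'
python3 - <<'E'
from h import *
c=(.5645,.2132)
b=rect('top',c,.078,.075,2600); a=viewer.snapshot('scene')[110:200,335:455]
a=cv2.resize(a,(400,300),interpolation=cv2.INTER_CUBIC); b=b[:390,:390]
a=cv2.copyMakeBorder(a,0,90,0,0,cv2.BORDER_CONSTANT); cv2.imwrite('pics/n3.png',np.hstack([a,b])[:,:,::-1])
E
```

```text
time_s: 14.38
tcp_pos: [0.56, 0.2137, 0.2499]
ee_rot: [0.089, 0.996, -0.001, 0.003]
ft_force: [0.2, 0.1, 0.3]
finger_gap: 0.8
grasp_force: 0.0
time_s: 14.88
tcp_pos: [0.4195, 0.1161, 0.2489]
ee_rot: [0.09, 0.996, -0.001, 0.004]
ft_force: [0.4, 0.8, -0.1]
finger_gap: 0.803
grasp_force: 0.0
```

View pics/n3.png

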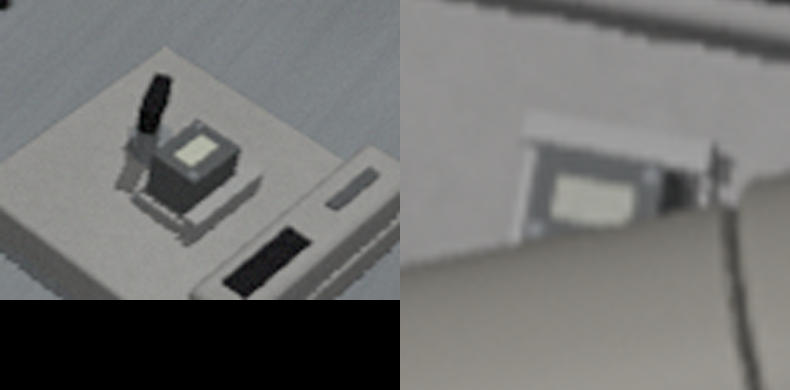

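The module stands in the nest (left panel 195,165), parallel to the fences and clear of the clamp. Next I'll measure the handle bar.

```bash
python3 - <<'E'
from fit import *
X,y,a,b=modfit('scene',proj('scene',[.5615,.2137,.078]),.078); print('module',X,y,a,b)
im=cv2.imread('pics/top0.png')[:,:,::-1]
def bar(cam,im):
    r=rect(cam,(.52,.22),.105,.04,8000,im); g=cv2.GaussianBlur(cv2.cvtColor(r,cv2.COLOR_RGB2GRAY),(0,0),4)
    for th in(45,60):
        n,l,st,ce=cv2.connectedComponentsWithStats((g<th).astype(np.uint8)); 
        if n<2: continue
        k=1+np.argmax(st[1:,4]); (x,y),(a,b),an=cv2.minAreaRect(np.argwhere(l==k)[:,::-1].astype(np.float32))
        if a<b: an+=90
        yaw=np.degrees(np.arctan2(-np.cos(np.radians(an)),-np.sin(np.radians(an))))%180
        print(cam,th,np.round([.52+.04-y/8000,.22+.04-x/8000],4),a/8,b/8,'yaw',yaw)
bar('top',im); bar('scene',viewer.snapshot('scene'))
E
python3 plan.py .5202 .2213 .21 10
```

```text
module [0.562125 0.213825] -90.0 98.75 99.75
top 45 [0.5144 0.2162] 13.937952041625977 37.62518310546875 yaw 119.05460357666014
top 60 [0.5174 0.2192] 21.801410675048828 40.730533599853516 yaw 97.25319671630861
scene 45 [0.5237 0.2121] 15.169058799743652 60.220645904541016 yaw 106.6450424194336
scene 60 [0.5238 0.2119] 16.091991424560547 62.1875 yaw 107.2759475708008
t 15.08 tcp [0.4216 0.1175 0.2485] yaw 79.76 gap 0.797 F [0.46 0.25 0.88] q1,q6 [ 0.2 -1.2]
slide [-7.84 11.97  3.88] rot [ 0.02  0.05 11.63]
```

```bash
python3 -m handwheel '[{"rot":[0,0,1],"slide":[-1,1.5,0],"claw":0.1},{"rot":[0,0,2.1],"slide":[-2,3,0],"claw":0.1},{"rot":[0,0,3.2],"slide":[-3,4.5,0],"claw":0.1},{"rot":[0,0,4.3],"slide":[-4,6,0],"claw":0.1},{"rot":[0,0,5.4],"slide":[-5,7.6,0],"claw":0.1},{"rot":[0,0,6.5],"slide":[-6,9.2,0],"claw":0.1},{"rot":[0,0,7.6],"slide":[-7,10.6,0],"claw":0.1},{"rot":[0,0,8.7],"slide":[-7.84,11.97,0],"claw":0.1}]'
python3 -m handwheel '[{"rot":[0,0,1.1],"slide":[0,0,1],"claw":0.1},{"rot":[0,0,2.18],"slide":[0,0,2],"claw":0.1},{"rot":[0,0,2.18],"slide":[0,0,3.5],"claw":0.1},{"rot":[0,0,2.18],"slide":[0,0,3.5],"claw":0.1},{"rot":[0,0,2.18],"slide":[0,0,3.5],"claw":0.1}]'
python3 plan.py .5202 .2213 .157 14.5
python3 - <<'E'
from h import *
a=viewer.snapshot('scene')[90:190,330:450]
cv2.imwrite('pics/c1.png',cv2.resize(a,None,fx=6,fy=6,interpolation=cv2.INTER_CUBIC)[:,:,::-1])
E
```

```text
time_s: 15.75
tcp_pos: [0.5208, 0.2225, 0.2474]
ee_rot: [0.52, 0.854, -0.0, 0.002]
ft_force: [0.2, 0.1, 0.3]
finger_gap: 0.554
grasp_force: 0.0
time_s: 16.17
tcp_pos: [0.5195, 0.2213, 0.2119]
ee_rot: [0.612, 0.791, -0.001, 0.002]
ft_force: [-0.5, -0.8, -0.0]
finger_gap: 0.543
grasp_force: 0.0
t 16.17 tcp [0.5195 0.2213 0.2119] yaw 14.54 gap 0.543 F [-0.49 -0.78 -0.03] q1,q6 [0.34 0.09]
slide [0.01 0.06 5.49] rot [0.01 0.04 0.01]
```

View pics/c1.png

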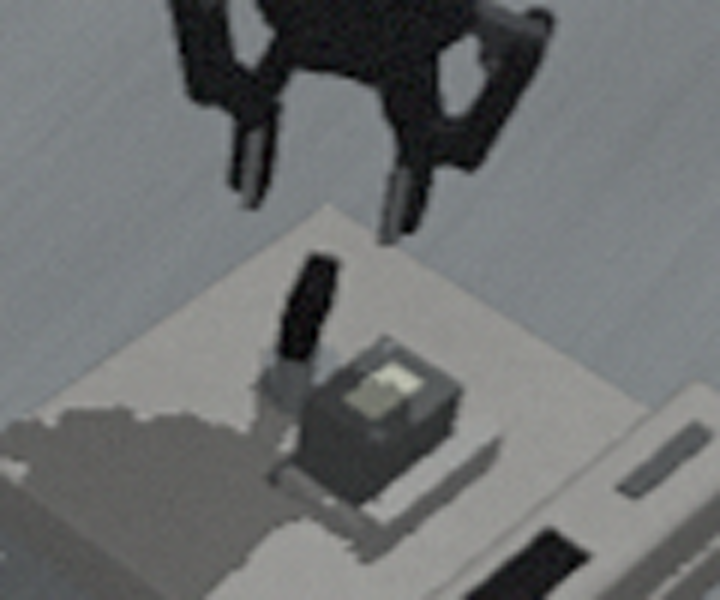

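The fingers straddle the bar (crop 310,305). Now I'll descend and pinch.

```bash
python3 -m handwheel '[{"rot":[0,0,0],"slide":[0,0.06,2],"claw":0.1},{"rot":[0,0,0],"slide":[0,0.06,4],"claw":0.1},{"rot":[0,0,0],"slide":[0,0.06,5.4],"claw":0.1},{"rot":[0,0,0],"slide":[0,0.06,5.4],"claw":0.1},{"rot":[0,0,0],"slide":[0,0.06,5.4],"claw":0.1}]' 40
python3 plan.py .5202 .2213 .157 14.5
python3 -m handwheel '[{"rot":[0,0,0],"slide":[0,0,0],"claw":-1},{"rot":[0,0,0],"slide":[0,0,0],"claw":-1},{"rot":[0,0,0],"slide":[0,0,0],"claw":-1},{"rot":[0,0,0],"slide":[0,0,0],"claw":-1},{"rot":[0,0,0],"slide":[0,0,0],"claw":-1},{"rot":[0,0,0],"slide":[0,0,0],"claw":-1}]' 40
python3 plan.py .5202 .2213 .157 14.5
python3 -c "
from h import *; print(telemetry.get_state()['wrist_torque'])"
```

```text
time_s: 16.63
tcp_pos: [0.5204, 0.2209, 0.16]
ee_rot: [0.612, 0.791, 0.001, 0.003]
ft_force: [0.9, -0.1, -0.1]
finger_gap: 0.55
grasp_force: 0.0
t 16.63 tcp [0.5204 0.2209 0.16  ] yaw 14.48 gap 0.55 F [ 0.87 -0.08 -0.06] q1,q6 [0.34 0.09]
slide [ 0.05 -0.01  0.3 ] rot [ 0.04  0.03 -0.  ]
time_s: 17.13
tcp_pos: [0.5192, 0.2206, 0.1619]
ee_rot: [0.612, 0.791, 0.0, 0.002]
ft_force: [-8.6, -2.5, 7.9]
finger_gap: 0.154
grasp_force: 40.6
t 17.13 tcp [0.5192 0.2206 0.1619] yaw 14.48 gap 0.154 F [-8.57 -2.53  7.94] q1,q6 [0.34 0.09]
slide [0.04 0.11 0.49] rot [ 0.03  0.03 -0.  ]
[-0.4980374   1.52410999 -0.00908464]
```

```bash
python3 -m handwheel '[{"rot":[0,0,0.5],"slide":[0,-0.1,0],"claw":-1},{"rot":[0,0,1.5],"slide":[0,-0.1,0],"claw":-1},{"rot":[0,0,2.5],"slide":[0,-0.1,0],"claw":-1},{"rot":[0,0,3.5],"slide":[0,-0.1,0],"claw":-1},{"rot":[0,0,4.5],"slide":[0,-0.1,0],"claw":-1},{"rot":[0,0,5.5],"slide":[0,-0.1,0],"claw":-1},{"rot":[0,0,6.5],"slide":[0,-0.1,0],"claw":-1},{"rot":[0,0,6.5],"slide":[0,-0.1,0],"claw":-1}]' 50
python3 plan.py .5202 .2213 .157 -50
python3 -c "
from h import *; print(telemetry.get_state()['wrist_torque'])"
```

```text
time_s: 17.8
tcp_pos: [0.5184, 0.2206, 0.1619]
ee_rot: [0.843, 0.539, 0.001, 0.002]
ft_force: [-8.7, -1.2, 8.1]
finger_gap: 0.144
grasp_force: 51.7
t 17.8 tcp [0.5184 0.2206 0.1619] yaw -24.83 gap 0.144 F [-8.72 -1.23  8.09] q1,q6 [0.34 0.78]
slide [0.14 0.13 0.49] rot [ 0.04 -0.01  4.19]
[-0.37858761  1.44767916 -0.0771414 ]
```

```bash
python3 -m handwheel '[{"rot":[0,0,0.8],"slide":[0,0,0],"claw":-1},{"rot":[0,0,1.6],"slide":[0,0,0],"claw":-1},{"rot":[0,0,2.4],"slide":[0,0,0],"claw":-1},{"rot":[0,0,3.2],"slide":[0,0,0],"claw":-1},{"rot":[0,0,4],"slide":[0,0,0],"claw":-1},{"rot":[0,0,4],"slide":[0,0,0],"claw":-1},{"rot":[0,0,4],"slide":[0,0,0],"claw":-1}]' 60
python3 plan.py .5202 .2213 .157 -50
python3 -c "
from h import *; print(telemetry.get_state()['wrist_torque'])"
python3 -m handwheel '[{"rot":[0,0,0.5],"slide":[0,0,0],"claw":-1},{"rot":[0,0,1],"slide":[0,0,0],"claw":-1},{"rot":[0,0,1],"slide":[0,0,0],"claw":-1}]' 80
python3 plan.py .5202 .2213 .157 -50
python3 -c "
from h import *; print(telemetry.get_state()['wrist_torque'])"
```

```text
time_s: 18.38
tcp_pos: [0.518, 0.2208, 0.162]
ee_rot: [0.935, 0.354, 0.001, 0.001]
ft_force: [-10.9, -1.2, 8.2]
finger_gap: 0.147
grasp_force: 60.9
t 18.38 tcp [0.518  0.2208 0.162 ] yaw -48.53 gap 0.147 F [-10.9   -1.18   8.16] q1,q6 [0.34 1.19]
slide [0.19 0.11 0.5 ] rot [ 0.03 -0.01  0.25]
[-0.29796483  1.75129172 -0.09395468]
time_s: 18.63
tcp_pos: [0.518, 0.2209, 0.162]
ee_rot: [0.953, 0.304, 0.001, 0.001]
ft_force: [-10.2, -1.1, 8.3]
finger_gap: 0.14
grasp_force: 82.1
t 18.63 tcp [0.518  0.2209 0.162 ] yaw -54.65 gap 0.14 F [-10.24  -1.06   8.33] q1,q6 [0.34 1.3 ]
slide [0.2  0.09 0.51] rot [ 0.03 -0.01 -0.78]
[-0.23793681  1.83659428 -0.11406027]
```

```bash
w(){ python3 -c "
from h import *; s=telemetry.get_state(); print(s['wrist_torque'].round(3),s['ft_force'].round(1),s['qpos'][5].round(3))"; }
python3 -m handwheel '[{"rot":[0,0,0.5],"slide":[0,0,0],"claw":-1},{"rot":[0,0,0.5],"slide":[0,0,0],"claw":-1},{"rot":[0,0,0.5],"slide":[0,0,0],"claw":-1}]' 80 >/dev/null; w
python3 -m handwheel '[{"rot":[0,0,0.5],"slide":[0,0,0],"claw":-1},{"rot":[0,0,0.5],"slide":[0,0,0],"claw":-1},{"rot":[0,0,0.5],"slide":[0,0,0],"claw":-1}]' >/dev/null; w
python3 -m handwheel '[{"rot":[0,0,0.5],"slide":[0,0,0],"claw":-1},{"rot":[0,0,0.5],"slide":[0,0,0],"claw":-1},{"rot":[0,0,0.5],"slide":[0,0,0],"claw":-1}]' >/dev/null; w
python3 - <<'E'
from h import *
a=viewer.snapshot('scene')[90:190,330:450]
cv2.imwrite('pics/c2.png',cv2.resize(a,None,fx=6,fy=6,interpolation=cv2.INTER_CUBIC)[:,:,::-1])
E
```

```text
[-0.245  1.905  0.093] [-10.4  -0.6   9. ] 1.347
[-0.248  2.02   0.65 ] [-10.9   0.6   9.9] 1.399
[-0.242  2.035  1.064] [-11.3  -0.3   9.1] 1.451
```

View pics/c2.png

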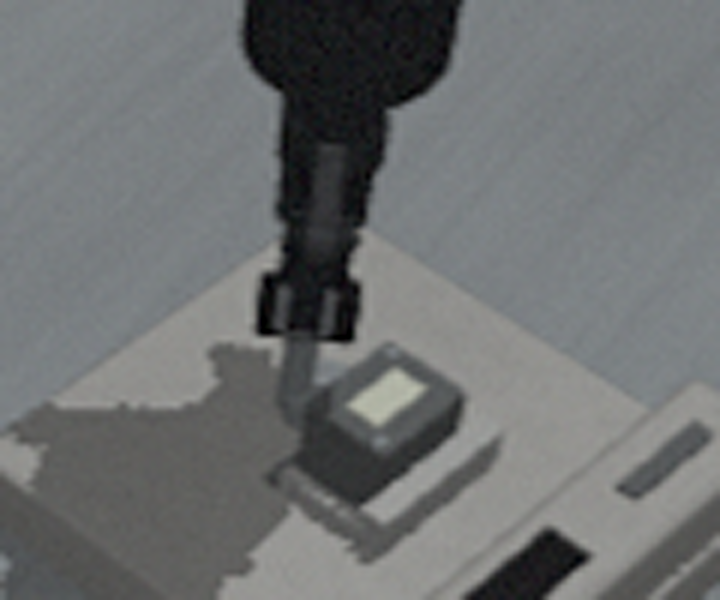

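The torque rises to over 1 Nm with the bar stopped, so the clamp is firm. I'll release, retreat and check.

```bash
python3 -m handwheel '[{"rot":[0,0,0],"slide":[0,0,0],"claw":0.1},{"rot":[0,0,0],"slide":[0,0,0],"claw":0.1},{"rot":[0,0,0],"slide":[0,0,0],"claw":0.1},{"rot":[0,0,0],"slide":[0,0,0],"claw":0.1},{"rot":[0,0,0],"slide":[0,0,-2],"claw":0.1},{"rot":[0,0,0],"slide":[0,0,-5],"claw":0.1},{"rot":[0,0,0],"slide":[0,0,-9],"claw":0.1},{"rot":[0,0,0],"slide":[0,0,-12],"claw":0.1}]'
python3 plan.py .35 .42 .29 -60
```

```text
time_s: 20.1
tcp_pos: [0.5187, 0.2206, 0.2822]
ee_rot: [0.974, 0.229, 0.003, 0.002]
ft_force: [-0.6, 0.8, 0.8]
finger_gap: 0.547
grasp_force: 0.0
t 20.1 tcp [0.5187 0.2206 0.2822] yaw -63.56 gap 0.547 F [-0.57  0.76  0.82] q1,q6 [0.34 1.45]
slide [ -6.23 -25.36  -0.92] rot [ 0.04 -0.05 -0.59]
```

```bash
python3 -m handwheel '[{"rot":[0,0,0],"slide":[-0.7,-3,0],"claw":0.1},{"rot":[0,0,0],"slide":[-1.5,-6,0],"claw":0.1},{"rot":[0,0,0],"slide":[-2.2,-9,0],"claw":0.1},{"rot":[0,0,0],"slide":[-3,-12,0],"claw":0.1},{"rot":[0,0,0],"slide":[-3.7,-15,0],"claw":0.1},{"rot":[0,0,0],"slide":[-4.4,-18,0],"claw":0.1},{"rot":[0,0,0],"slide":[-5.2,-21,0],"claw":0.1},{"rot":[0,0,0],"slide":[-6,-24,0],"claw":0.1}]'
python3 - <<'E'
from h import *
s=viewer.snapshot('scene'); t=viewer.snapshot('top')
a=cv2.resize(s[90:190,330:450],(400,333),interpolation=cv2.INTER_CUBIC)
b=cv2.resize(t[120:245,150:300],(400,333),interpolation=cv2.INTER_CUBIC)
c=cv2.resize(s,(400,250)); d=cv2.resize(t,(400,250))
cv2.imwrite('pics/end.png',np.vstack([np.hstack([a,b]),np.hstack([c,d])])[:,:,::-1])
E
```

```text
time_s: 20.77
tcp_pos: [0.3571, 0.4098, 0.2785]
ee_rot: [0.974, 0.229, 0.003, 0.002]
ft_force: [1.0, -0.2, 0.1]
finger_gap: 0.552
grasp_force: 0.0
```

View pics/end.png

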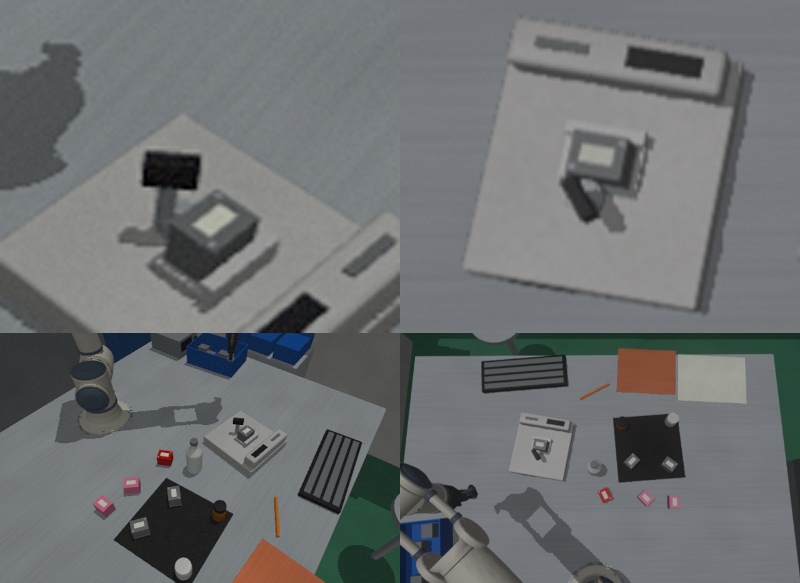

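The final view shows the module clamped against the back fence (right panel 600,155) with the bar at about q 1.35. The two empty modules, bottle, tin and jar are undisturbed. Handing in.

```bash
python3 -c "
from cell import order; print(order.close_job())"
```

```text
the job is handed in; nothing more can be done
None
```

I put the filled module (about 4.3 N when lifted; the one other I lifted read about 1.1 N) upright in the nest and turned the clamp until it stopped firmly; in the last picture the two empties and the bystanders stood undisturbed, and I handed the job in after about 21 s.

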